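Get the locked-away matches out

ROBOT

A 7-joint arm with a two-finger parallel gripper is mounted at the origin on a cart in front of the work surface, level with it; the furniture and walls round the work are solid. World frame = base frame: x ahead of the robot, y to its left, z up, the work surface at z = 0. Lengths are in m, angles in rad, forces in N, time in s.
With the tool pointing down it reaches from about 0.425 to 0.875 m from the base axis. Payload 4.7 kg.
Tool frame: the origin (TCP) lies where the fingers leave the gripper's body, on its centre line; the fingertips stand 70 mm ahead of it and the grasp point (between the pads) lies 51 mm ahead of it; z points along the fingers, y is the line along which they close (so a half turn about z gives the same grasp; the last joint's range is limited). The gripper opens to 87 mm and grips with 3 to 60 N. Pads are 19 mm wide; open, the fingers measure 117 mm over their backs; the gripper's body (75 mm by 190 mm) begins 51 mm behind the grasp point.
Start: joints at [1.15, 0.321, -0.07, 1.45, 0.023, 1.371, -0.057], TCP at [0.274, -0.59, 0.292] pointing down, gripper open.
Joint ranges: [-2.86, 2.86], [-0.3, 2.09], [-1.38, 1.24], [0.06, 2.45], [-1.56, 4.7], [0.09, 2.05], [-2.69, 2.69]. Speed limits (rad/s): [2.57, 2.57, 3.14, 3.14, 3.14, 3.14, 3.14].

INTERFACE

Orientations are given as a rotation vector (axis times angle).
In Python, from bench import get_state, get_image, get_calibration, close_job gives the robot as it stands.
- The arm moves only by the tool send_rows, never from a script. Its argument "rows" is a list of rows, each an object of numbers: "hand": the finger opening in mm, from 0 to 87; "x", "y", "z": the shift along the world's x, y, z in mm; "roll": the turn about the world's z in degrees. A call has 1 to 10 rows; each row shifts and turns the commanded pose from where the row before left it; what a row does not reach is not made up. A row lasts 1/10 s, in which the tool goes at most 50 mm and 8.59 degrees, less where a joint would pass 70% of its speed; a pose out of reach is approached as far as the arm can. A call is refused whole if a number of a shift passes 50 or a number of a turn 8.59, either way. A call with a gripper value outside its range is refused whole. The fingers move at their own pace and stop on an object; "force" is the grip in N (left out, the last holds). Time passes only in rows, so rows that do not move let the fingers close. It gives the time, the measured TCP pose, the force, the opening and the grip force at its end, in the units of the state.
- get_state(): the state, without advancing time (a new reading comes with each control period).
- get_image(name): name is "side" or "top"; returns the picture (420x560x3 uint8, blue, green, red); there is no depth.
- get_calibration(name): a dict with "mtx" (3x3 intrinsics, pixels), "world_from_camera" (4x4, takes a point from camera to world coordinates). Camera axes: x right, y down, z forward; pixel columns grow to the right and rows downward; lengths in m; the calibration is good to about 2 mm. A picture is of the moment at which its call begins. get_calibration takes no time and is no camera call.
- close_job(): hands the job in; it is judged then, once.
The state is a dict: "time": time; "joint_positions": joint angles; "qd": joint speeds; "joint_torque": joint torques, N m; "position": TCP position; "tool_rot": TCP orientation; "ft_force": force on the tool from outside, world axes, zero at the start; "torque": the same for the moment, N m; "grip_width": opening from 0.0 (shut) to 1.0 (fully open); "grip_force": force on a finger pad.
Only numpy, scipy, OpenCV 4.12 (cv2) and the standard library are available. Lean on these libraries where they do the work, as an engineer would, in place of code of your own. Each camera call takes 0.05 s, during which the arm holds its last target. There are 200 camera calls.

TASK

Open the child-proof lock box: turn the left dial to mark 4 and the right dial to mark 2, then pinch the two orange side tabs of the white cover, lift the cover off and stand it upright on the worktop. Take out the matchbox, set it down on the worktop and let go of it, take it again across its narrow width, and lower it (do not drop it) flat between the two cheeks of the wooden matchbox stand. Leave the cup, the salt shaker, the spice jar and the garlic where they are.

Things in the scene. Friction and masses are not known exactly. Their poses are not given: they have to be found in the camera images.
- lock_box: Fixed flat white and grey lock box, 100 (x) x 248 (y) x 45 mm, origin at the centre of its underside, x pointing away from the robot. Flat top (deck) 45 mm up. Dials at x = 0, y = +80 (left) and -80 mm (right). The white cover is at the centre, the matchbox under it. 16 mm high ribs (44 mm long, at x = +-19.5 to 22 mm) flank the matchbox; its ends are clear as far as the dials' discs.
- dial_left (a joint): Left dial, rad, grows clockwise seen from above, -1.3 to 1.3. Marks of 1 to 5 black dots stand round its far side on the deck, clockwise: the red pointer is at mark n when the joint is 0.6 x (n - 3); at mark 3 it points along the box's +x. Stays where left (friction 0.05 N m). Both dials must be within 0.2 rad of their code marks to free the cover; 0.4 rad or more off locks it.
- dial_right (a joint): Right dial, the same in form, marks, values and direction of turn as the left one.
- dial_left_grip (a point): Middle of the left dial's black bar grip, on the vertical axis of the dial, 16.5 mm above the deck. The bar is 40 mm long (along the red pointer, this point's x), 10 mm wide, from 6.5 to 26.5 mm above the deck, on a disc of 48 mm diameter whose top is 7.5 mm above the deck.
- dial_right_grip (a point): The same point of the right dial's bar grip; x along its red pointer.
- cover: Loose white cover (hood) 52 (x) x 64 (y) mm, 0.14 kg, top 31 mm above its origin, which is the centre of its lower rim (resting on the deck); axes as the box's. Four legs go 21 mm below the rim, through the deck: the tabs' hooks (out to x = +-36.5 mm, 20 mm wide) and two tongues (out to y = +-54 mm, 8 mm wide). Stood on the worktop its origin is 21 mm up.
- cover_grip (a point): Middle between the cover's two orange spring tabs (at its -x and +x sides, 22 mm wide), 18 mm above its rim; the tabs reach 27 mm above the rim. 64 mm over both tabs, 54 mm squeezed fully home (5 mm each, about 5 N a side). Only then do the hooks clear the deck: keep squeezed while lifting straight up, the legs are out after 25 mm.
- matchbox: Loose matchbox, 36 (x) x 53 (y) x 16 mm, 30 g; origin at the centre of its underside, z up. Only its ends (along its y, 53 mm) can be gripped in the lock box; only its long sides (along its x, 36 mm) in the stand.
- stand: Fixed matchbox stand, left or right of the lock box: steel foot 62 (x) x 85 (y) x 5 mm, wooden pedestal 30 x 66 mm to 15 mm height, an upright wooden cheek at each end (inner faces y = +-31 mm, 4 mm thick, 28 mm wide, tops 55 mm up). The matchbox lies between them, length along y, 4.5 mm free at each end; its long sides stay open for fingers. Origin: centre of the underside.
- stand_seat (a point): Centre of the stand's seat, 15 mm above the worktop, axes as the stand's: the matchbox's origin belongs here.
- cup: Espresso cup, 64 x 87 x 50 mm with handle, loose, not to be disturbed; origin at the centre of its underside.
- salt_shaker: Salt shaker, 44 mm diameter, 90 mm tall, loose, not to be disturbed; origin at the centre of its underside.
- spice_jar: Spice jar with green cap, 46 mm diameter, 106 mm tall, loose, not to be disturbed; origin at the centre of its underside.
- garlic: Garlic bulb, about 54 mm each way, loose, not to be disturbed; origin at the centre of its underside.
Things that resemble listed ones, but are neither listed nor needed, are in the scene too. What is shaped like the stand but purple is not meant.

How it is judged:
On the way, in this order (a step that is already met when the one before it is completed fails the run):
1. both dials at their code marks, 4 and 2, within 0.2 rad (value of joint dial_left between 0.4 and 0.8 rad and value of joint dial_right between -0.8 and -0.4 rad), for 0.1 s.
2. the cover lifted clear of the box (z of cover in the frame of lock_box above 0.07 m), for 0.1 s.
3. the matchbox set down flat outside the box and let go (horizontal distance between matchbox and lock_box above 0.07 m and angle between matchbox's own z axis and vertical below 0.2 rad and height (world z) of matchbox below 0.012 m and linear speed of matchbox below 0.02 m/s and contact force between the fingers and matchbox below 0.05 N), for 0.1 s.
4. the matchbox lowered between the cheeks to within 8 mm of the seat while held (horizontal distance between matchbox and stand_seat below 0.012 m and z of matchbox in the frame of stand_seat below 0.008 m and contact force between the fingers and matchbox above 0.3 N), for 0.02 s.
At the end, for the whole second after the job is handed in: The matchbox lies flat (within 0.12 rad) and at rest on the stand's seat between the cheeks, within 12 mm of its centre, along the stand within 0.3 rad; the cover stands upright (within 0.2 rad) and at rest on the worktop (horizontal distance between matchbox and stand_seat below 0.012 m and z of matchbox in the frame of stand_seat below 0.004 m and angle between matchbox's own z axis and vertical below 0.12 rad and angle between the y axis of matchbox and the y axis of stand, either way round below 0.3 rad and linear speed of each of matchbox, cover below 0.02 m/s and angle between cover's own z axis and vertical below 0.2 rad and height (world z) of cover between 0.01 and 0.03 m); the robot touches nothing.
It fails at once if the cup, salt shaker, spice jar or garlic shifted by more than 25 mm (distance of any of cup, salt_shaker, spice_jar, garlic from where it was at the start of the episode above 0.025 m).
It also fails if it takes over 72 s, if anything falls off the work surface, if the arm or the gripper's body presses on something with over 40 N, if the wrist force passes 120 N, or if a joint passes its speed limit or range.

## Working session

There is one attempt and no reset: what is moved stays moved. The work goes in short steps, Python scripts to look and compute and a tool call to move; the robot and the scene stay as the last step left them, time stands still between calls to the robot, and variables do not carry over. Pictures are saved under pics/ and viewed, at most 10 in all, crops included, and the job is handed in when it is done.

Besides the shell and the picture viewer there is one more tool, called after "Call:" in YAML: its name, and indented under it one key for each argument. send_rows: Moves the arm, as the interface text tells. Its arguments: {"type":"object","properties":{"rows":{"type":"array","items":{"type":"object","properties":{"hand":{"type":"number"},"x":{"type":"number"},"y":{"type":"number"},"z":{"type":"number"},"roll":{"type":"number"}}}},"force":{"type":"number"}},"required":["rows"]}

```bash
mkdir -p pics; ls; python3 - <<'E'
from bench import *
import cv2
for n in("top","side"):
    cv2.imwrite(f"pics/{n}0.png",get_image(n)); c=get_calibration(n); print(n,c["mtx"],c["world_from_camera"])
s=get_state(); print(s)
E
```

```text
pics
top [[465.10865965   0.         276.04286435]
 [  0.         465.10865965 207.08225464]
 [  0.           0.           1.        ]] [[-0.02434939 -0.98863216  0.14836967  0.29409409]
 [-0.99959841  0.02622921  0.01072615 -0.01525462]
 [-0.01449583 -0.14804891 -0.9888738   1.4611335 ]
 [ 0.          0.          0.          1.        ]]
side [[379.02667579   0.         277.79008759]
 [  0.         379.02667579 212.69766465]
 [  0.           0.           1.        ]] [[-0.99913222 -0.01511487  0.03881162  0.46973682]
 [-0.04035619  0.58184029 -0.81230121  0.84872746]
 [-0.01030434 -0.8131626  -0.58194536  0.68319441]
 [ 0.          0.          0.          1.        ]]
{'time': 0.1, 'joint_positions': array([ 1.15006447,  0.32173609, -0.07003858,  1.45156561,  0.02260475,
        1.37077207, -0.05689998]), 'qd': array([-0.00046382, -0.00318239,  0.00107254, -0.00348445,  0.00095506,
       -0.00145886,  0.00120182]), 'joint_torque': array([-2.69969260e-04, -4.92570555e+01, -4.05662460e-01, -3.13398814e+01,
       -6.41150982e-02,  3.95710382e-02,  9.64681817e-05]), 'position': array([ 0.27359616, -0.58920317,  0.29127238]), 'tool_rot': array([-3.06604904e+00, -6.77290191e-01,  7.44349263e-04]), 'ft_force': array([-0.22037219, -0.51685698, -0.04256836]), 'torque': array([ 0.07329684, -0.02381141,  0.02564272]), 'grip_force': 0.0, 'grip_width': 1.0004873983506737}
```

View pics/top0.png

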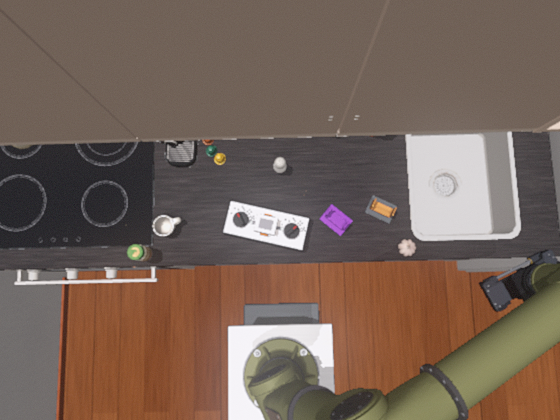

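View pics/side0.png

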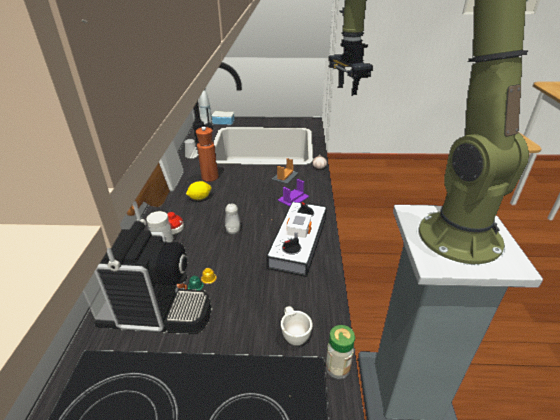

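The top view shows the lock box at about (266,226), with dials at (241,220) and (291,231). There are two stand-shaped things: an orange-wood one with a steel foot at (381,209) and a purple one at (337,220). The wooden one fits the description. Cup at (165,226), jar (140,252), salt (280,165), garlic (407,247). I'll confirm in an enlarged crop.

```bash
cat > h.py <<'E'
import numpy as np, cv2
from bench import *
def ray(n,u,v):
    c=get_calibration(n); W=c["world_from_camera"]
    d=W[:3,:3]@np.linalg.solve(c["mtx"],[u,v,1.]); return W[:3,3],d
def at_z(n,u,v,z):
    o,d=ray(n,u,v); return o+d*(z-o[2])/d[2]
def proj(n,P):
    c=get_calibration(n); W=c["world_from_camera"]
    p=(np.atleast_2d(P)-W[:3,3])@W[:3,:3]@c["mtx"].T; return p[:,:2]/p[:,2:]
def crop(n,x0,y0,w,h,k,f,img=None):
    im=get_image(n) if img is None else img
    cv2.imwrite(f,cv2.resize(im[y0:y0+h,x0:x0+w],None,fx=k,fy=k,interpolation=cv2.INTER_CUBIC))
E
python3 - <<'E'
from h import *
a=cv2.imread("pics/top0.png"); 
A=cv2.resize(a[195:257,218:315],None,fx=8,fy=8,interpolation=cv2.INTER_CUBIC)[:, :776]
cv2.imwrite("pics/c1.png",A)
b=cv2.resize(a[190:240,315:405],None,fx=6,fy=6,interpolation=cv2.INTER_CUBIC)
s=cv2.imread("pics/side0.png"); c=cv2.resize(s[150:280,255:335],None,fx=4.6,fy=4.6,interpolation=cv2.INTER_CUBIC)
h=np.zeros((598,800,3),np.uint8); h[:c.shape[0],:c.shape[1]]=c
b=cv2.resize(a[192:226,362:402],None,fx=10,fy=10,interpolation=cv2.INTER_CUBIC)
h[:b.shape[0],390:790]=b
cv2.imwrite("pics/c2.png",h)
E
```

```text
(no output)
```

View pics/c1.png

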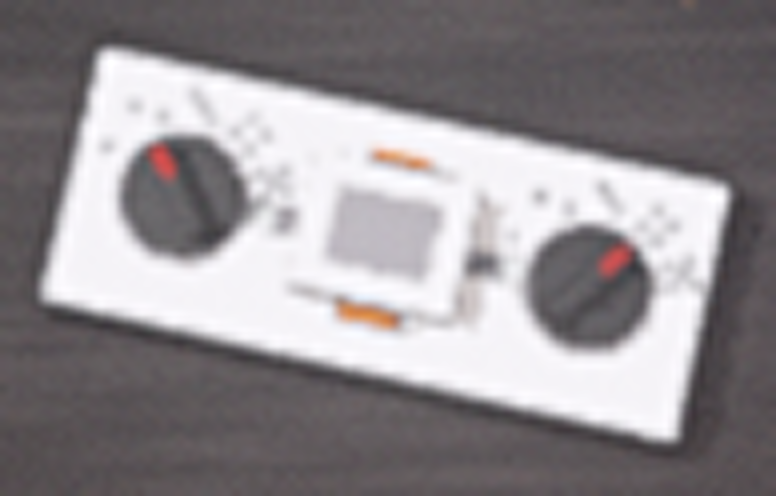

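View pics/c2.png

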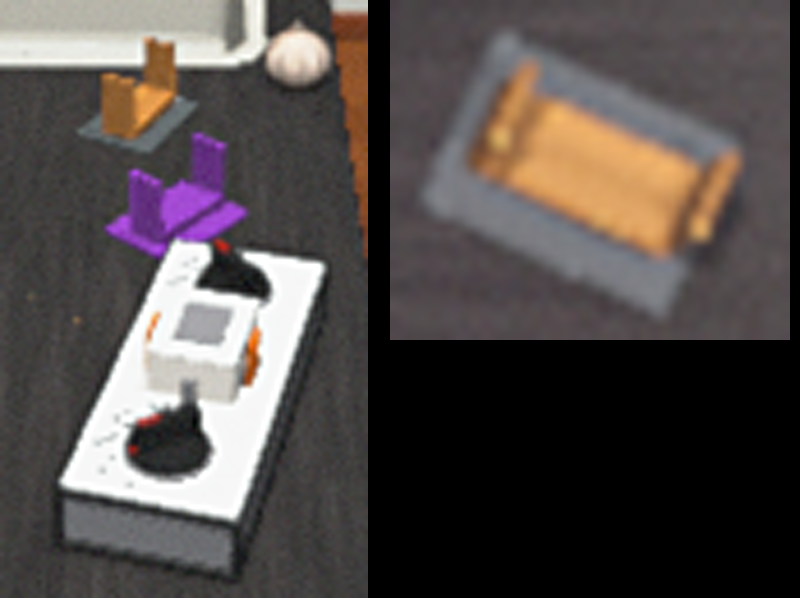

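c1: deck corners at (100,45), (732,185), (682,442) and (40,303). The left pointer is at (163,162) and the right at (617,262); the left disc centre is (184,196) and the right (590,288). c2: the wooden stand on its steel foot, with foot corners at (500,30), (740,140), (665,318) and (428,205), is confirmed as the one meant. The purple one is the decoy.

```bash
cat >> h.py <<'E'
from scipy.optimize import least_squares
def R2(a): return np.array([[np.cos(a),-np.sin(a)],[np.sin(a),np.cos(a)]])
def fit(n,loc,px,x0):
    loc=np.array(loc,float)
    def f(p):
        P=np.c_[loc[:,:2]@R2(p[2]).T+p[:2],loc[:,2]]; return (proj(n,P)-px).ravel()
    r=least_squares(f,x0); return r.x,np.abs(r.fun).max()
def c2s(p,k,o): return (np.array(p,float)+.5)/k-.5+np.array(o)
E
python3 - <<'E'
from h import *
px=c2s([(100,45),(732,185),(682,442),(40,303),(184,196),(590,288)],8,(218,195))
L=[(.05,.124,.045),(.05,-.124,.045),(-.05,-.124,.045),(-.05,.124,.045),(0,.08,.0525),(0,-.08,.0525)]
p,e=fit("top",L,px,[.5,0,0]); print("box",p.round(4),np.degrees(p[2]),e, at_z("top",*px[0],.045),at_z("top",*px[1],.045))
for y,q in((.08,(163,162)),(-.08,(617,262))):
    u=c2s(q,8,(218,195)); w=at_z("top",*u,.0715)[:2]-p[:2]; l=R2(p[2]).T@w-[0,y]; 
    g=R2(p[2])@[0,y]+p[:2]
    print("dial",g.round(4),"tip",l.round(4),"joint",-np.arctan2(l[1],l[0]))
px=c2s([(110,30),(350,140),(275,318),(38,205)],10,(362,192))
for z in(0.0,.005):
  S=[(.031,.0425,z),(.031,-.0425,z),(-.031,-.0425,z),(-.031,.0425,z)]
  q,e=fit("top",S,px,[.5,-.2,0]); print("stand",q.round(4),np.degrees(q[2]),e)
pr=c2s([(400,158),(432,158),(342,315),(368,322)],8,(218,195))
for n,u,v,z in(("top",165,226,.05),("top",140,252,.1),("top",280,162,.09),("top",407,246,.03),("top",337,220,.02)): print(at_z(n,u,v,z).round(3))
s=get_state(); from scipy.spatial.transform import Rotation as R
print(R.from_rotvec(s["tool_rot"]).as_matrix().round(3))
E
```

```text
box [ 0.452   0.0323 -0.242 ] -13.866450573994488 0.5931168321099562 [0.53187651 0.14164113 0.045     ] [ 0.47102345 -0.10028526  0.045     ]
dial [0.4712 0.1099] tip [0.0093 0.0079] joint -0.7031718842155354
dial [ 0.4328 -0.0454] tip [ 0.0089 -0.0073] joint 0.684117119735636
stand [ 0.4989 -0.3309 -0.4628] -26.51513085787653 0.7640242560137835
stand [ 0.4982 -0.3298 -0.4628] -26.51450731878402 0.8200868862049333
[0.456 0.341 0.05 ]
[0.376 0.401 0.1  ]
[ 0.637 -0.016  0.09 ]
[ 0.378 -0.398  0.03 ]
[ 0.465 -0.188  0.02 ]
[[ 0.907  0.421 -0.001]
 [ 0.421 -0.907  0.001]
 [-0.    -0.002 -1.   ]]
```

Call:
send_rows:
  rows:
    - {"x": 16,"y": 25,"roll": 8.3,"hand": 40}
    - {"x": 16,"y": 25,"roll": 8.3,"hand": 40}
    - {"x": 16,"y": 25,"roll": 8.3,"hand": 40}
    - {"x": 16,"y": 25,"roll": 8.3,"hand": 40}
    - {"x": 16,"y": 25,"roll": 8.3,"hand": 40}
    - {"x": 16,"y": 25,"roll": 8.3,"hand": 40}
    - {"x": 16,"y": 25,"roll": 8.3,"hand": 40}
    - {"x": 16,"y": 25,"roll": 8.3,"hand": 40}
    - {"x": 16,"y": 25,"roll": 8.3,"hand": 40}
    - {"x": 16,"y": 25,"roll": 8.3,"hand": 40}
  force: 15

```text
schema error: expected keys hand, x, y, z, roll
```

Call:
send_rows:
  rows:
    - {"x": 3.5,"y": 40,"roll": 8.3,"z": -8,"hand": 40}
    - {"x": 3.5,"y": 40,"roll": 8.3,"z": -8,"hand": 40}
    - {"x": 3.5,"y": 40,"roll": 8.3,"z": -8,"hand": 40}
    - {"x": 3.5,"y": 40,"roll": 8.3,"z": -8,"hand": 40}
    - {"x": 3.5,"y": 40,"roll": 8.3,"z": -8,"hand": 40}
    - {"x": 3.5,"y": 40,"roll": 8.3,"z": -8,"hand": 40}
    - {"x": 3.5,"y": 40,"roll": 8.3,"z": -8,"hand": 40}
    - {"x": 3.5,"y": 40,"roll": 8.3,"z": -8,"hand": 40}
    - {"x": 3.5,"y": 40,"roll": 8.3,"z": -8,"hand": 40}
    - {"x": 3.5,"y": 40,"roll": 8.3,"z": -8,"hand": 40}

```text
time: 1.1
position: [0.3084, -0.1879, 0.2117]
tool_rot: [-1.842, -2.545, 0.0]
ft_force: [-0.0, 0.5, 0.3]
grip_width: 0.46
grip_force: 0.0
```

```bash
cat >> h.py <<'E'
from scipy.spatial.transform import Rotation as R
def pose():
    s=get_state(); M=R.from_rotvec(s["tool_rot"]).as_matrix()
    print("t",s["time"],"pos",(1000*s["position"]).round(1),"yaw",np.degrees(np.arctan2(M[1,0],M[0,0])).round(2),"tilt",np.degrees(np.arccos(-M[2,2])).round(2),"j7",s["joint_positions"][6].round(2),"f",s["ft_force"].round(1),"w",s["grip_width"]*87,"gf",s["grip_force"])
E
python3 -c "from h import *; pose()"
```

```text
t 1.1 pos [ 308.4 -187.9  211.7] yaw 108.23 tilt 0.01 j7 0.9 f [-0.   0.5  0.3] w 39.980965194170956 gf 0.0
```

Call:
send_rows:
  rows:
    - {"x": 16,"y": 25,"z": 0,"roll": 8.2,"hand": 40}
    - {"x": 16,"y": 25,"z": 0,"roll": 8.2,"hand": 40}
    - {"x": 16,"y": 25,"z": 0,"roll": 8.2,"hand": 40}
    - {"x": 16,"y": 25,"z": 0,"roll": 8.2,"hand": 40}
    - {"x": 16,"y": 25,"z": 0,"roll": 8.2,"hand": 40}
    - {"x": 16,"y": 25,"z": 0,"roll": 8.2,"hand": 40}
    - {"x": 16,"y": 25,"z": 0,"roll": 8.2,"hand": 40}
    - {"x": 16,"y": 25,"z": 0,"roll": 8.2,"hand": 40}
    - {"x": 16,"y": 25,"z": -10,"roll": 8.2,"hand": 40}
    - {"x": 16,"y": 25,"z": -10,"roll": 8.2,"hand": 40}
  force: 15

```text
time: 2.1
position: [0.4693, 0.0615, 0.1921]
tool_rot: [-0.28, 3.128, -0.0]
ft_force: [-0.4, -0.6, -0.4]
grip_width: 0.46
grip_force: 0.0
```

Call:
send_rows:
  rows:
    - {"x": 2,"y": 24,"z": -10,"roll": 8.2,"hand": 40}
    - {"x": 1,"y": 24,"z": -10,"roll": 8,"hand": 40}
    - {"x": 0,"y": 0,"z": 0,"roll": 0,"hand": 40}
    - {"x": 0,"y": 0,"z": 0,"roll": 0,"hand": 40}

```text
time: 2.5
position: [0.4714, 0.1084, 0.1719]
tool_rot: [0.709, -3.059, -0.0]
ft_force: [0.2, -1.1, -0.5]
grip_width: 0.461
grip_force: 0.0
```

```bash
python3 -c "
from h import *; pose()
a=get_image('top'); A=cv2.resize(a[195:257,218:315],None,fx=5,fy=5,interpolation=cv2.INTER_CUBIC)
s=get_image('side'); B=cv2.resize(s[180:280,255:335],None,fx=5,fy=5,interpolation=cv2.INTER_CUBIC)
h=np.zeros((600,800,3),np.uint8);h[:310,:485]=A;h[:500,400:800]=B;cv2.imwrite('pics/d1.png',h[:, :])"
```

```text
t 2.5 pos [471.4 108.4 171.9] yaw -153.92 tilt 0.07 j7 1.67 f [ 0.2 -1.1 -0.5] w 40.097654973925046 gf 0.0
```

View pics/d1.png

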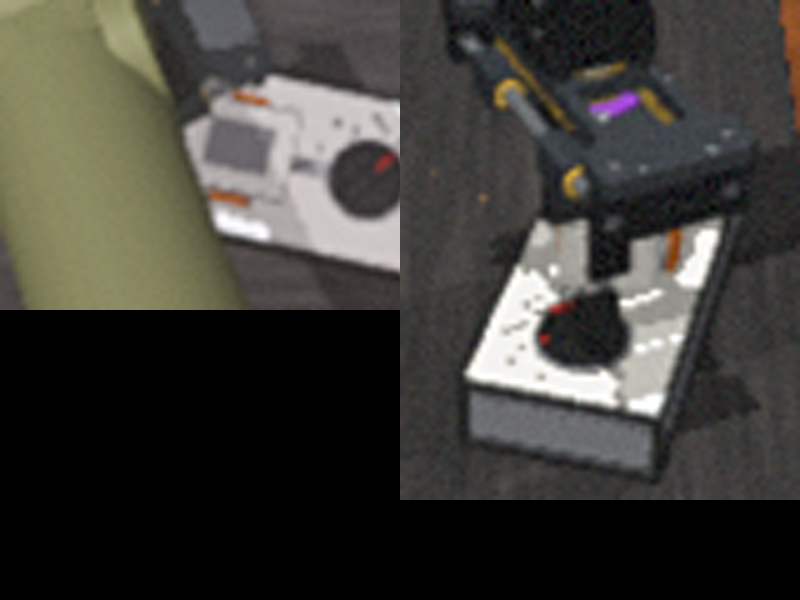

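The side crop shows the gripper over the left dial, with the bar and red pointer at (560,308). The arm hides this dial from the top camera. I'll cross-check the poses with both cameras before descending.

```bash
python3 - <<'E'
from h import *
pt=c2s([(100,45),(732,185),(682,442),(40,303),(184,196),(590,288)],8,(218,195))
Lt=np.array([(.05,.124,.045),(.05,-.124,.045),(-.05,-.124,.045),(-.05,.124,.045),(0,.08,.0525),(0,-.08,.0525)])
ps=c2s([(62,487),(172,240),(327,262),(238,520)],4.6,(255,150)); Ls=Lt[:4]
def both(Lt,pt,Ls,ps,x0):
    T=lambda L,p:np.c_[L[:,:2]@R2(p[2]).T+p[:2],L[:,2]]
    f=lambda p:np.r_[(proj("top",T(Lt,p))-pt).ravel(),(proj("side",T(Ls,p))-ps).ravel()]
    r=least_squares(f,x0); return r.x.round(4),np.degrees(r.x[2]).round(2),r.fun.reshape(-1,2).round(1).tolist()
print(both(Lt,pt,Ls,ps,[.45,.03,-.24])); print(fit("side",Ls,ps,[.45,.03,-.24]))
pt=c2s([(110,30),(350,140),(275,318),(38,205)],10,(362,192))
F=np.array([(.031,.0425,.004),(.031,-.0425,.004),(-.031,-.0425,.004),(-.031,.0425,.004)])
ps=c2s([(78,130),(197,97),(137,150)],4.6,(255,150))
print(both(F,pt,F[[0,2,3]],ps,[.5,-.33,-.46])); print(fit("side",F[[0,2,3]],ps,[.5,-.33,-.46]))
E
```

```text
(array([ 0.4519,  0.0325, -0.2421]), np.float64(-13.87), [[0.3, 0.5], [-0.1, 0.1], [-0.7, -0.1], [0.2, -0.2], [-0.3, 0.1], [0.2, -0.2], [-0.4, -0.4], [0.3, -0.0], [-0.5, 0.2], [0.4, -0.2]])
(array([ 0.4518458 ,  0.03297514, -0.24241058]), np.float64(0.4627289598304287))
(array([ 0.4999, -0.3308, -0.4818]), np.float64(-27.6), [[0.3, -0.7], [0.9, -0.1], [0.3, -0.3], [-0.7, -0.8], [-0.5, 0.4], [0.4, 1.3], [2.1, 0.4]])
(array([ 0.50186948, -0.33569725, -0.51609761]), np.float64(1.1350014021203947))
```

Call:
send_rows:
  rows:
    - {"x": 0,"y": 2,"z": -20,"roll": 0,"hand": 40}
    - {"x": 0,"y": 0,"z": -15,"roll": 0,"hand": 40}
    - {"x": 0,"y": 0,"z": -12,"roll": 0,"hand": 40}
    - {"x": 0,"y": 0,"z": 0,"roll": 0,"hand": 40}
    - {"x": 0,"y": 0,"z": 0,"roll": 0,"hand": 0}
    - {"x": 0,"y": 0,"z": 0,"roll": 0,"hand": 0}
    - {"x": 0,"y": 0,"z": 0,"roll": 0,"hand": 0}
    - {"x": 0,"y": 0,"z": 0,"roll": 0,"hand": 0}
    - {"x": 0,"y": 0,"z": 0,"roll": 0,"hand": 0}
  force: 15

```text
time: 3.5
position: [0.4716, 0.1113, 0.1256]
tool_rot: [-0.71, 3.06, 0.002]
ft_force: [-0.1, 0.6, 0.5]
grip_width: 0.113
grip_force: 15.0
```

```bash
python3 -c "from h import *; pose()"
```

```text
t 3.5 pos [471.6 111.3 125.6] yaw -153.88 tilt 0.07 j7 1.61 f [-0.1  0.6  0.5] w 9.822260467261755 gf 14.997216761112213
```

Call:
send_rows:
  rows:
    - {"x": 0,"y": 0,"z": 0,"roll": -8.3,"hand": 0}
    - {"x": 0,"y": 0,"z": 0,"roll": -8.3,"hand": 0}
    - {"x": 0,"y": 0,"z": 0,"roll": -8.3,"hand": 0}
    - {"x": 0,"y": 0,"z": 0,"roll": -8.3,"hand": 0}
    - {"x": 0,"y": 0,"z": 0,"roll": -8.3,"hand": 0}
    - {"x": 0,"y": 0,"z": 0,"roll": -8.3,"hand": 0}
    - {"x": 0,"y": 0,"z": 0,"roll": -8.3,"hand": 0}
    - {"x": 0,"y": 0,"z": 0,"roll": -8.3,"hand": 0}
    - {"x": 0,"y": 0,"z": 0,"roll": -8,"hand": 0}
    - {"x": 0,"y": 0,"z": 0,"roll": 0,"hand": 0}

```text
time: 4.5
position: [0.4718, 0.1128, 0.1256]
tool_rot: [-1.287, -2.866, -0.005]
ft_force: [-0.0, 5.0, -0.1]
grip_width: 0.112
grip_force: 15.0
```

```bash
python3 -c "from h import *; pose()"
```

```text
t 4.5 pos [471.8 112.8 125.6] yaw 131.62 tilt 0.18 j7 0.34 f [-0.   5.  -0.1] w 9.765005331147721 gf 14.999902099370956
```

Call:
send_rows:
  rows:
    - {"x": 0,"y": 0,"z": 0,"roll": 0,"hand": 40}
    - {"x": 0,"y": 0,"z": 0,"roll": 0,"hand": 40}
    - {"x": 0,"y": 0,"z": 25,"roll": 0,"hand": 40}
    - {"x": 0,"y": 0,"z": 25,"roll": 0,"hand": 40}
    - {"x": -10,"y": -40,"z": 0,"roll": -2.5,"hand": 40}
    - {"x": -10,"y": -40,"z": 0,"roll": -2.5,"hand": 40}
    - {"x": -10,"y": -40,"z": 0,"roll": 0,"hand": 40}
    - {"x": -9,"y": -37,"z": 0,"roll": 0,"hand": 40}
    - {"x": 0,"y": 0,"z": 0,"roll": 0,"hand": 40}
    - {"x": 0,"y": 0,"z": 0,"roll": 0,"hand": 40}

```text
time: 5.5
position: [0.4326, -0.0475, 0.1754]
tool_rot: [1.413, 2.806, 0.0]
ft_force: [-0.7, -0.3, -1.1]
grip_width: 0.464
grip_force: 0.0
```

```bash
python3 -c "
from h import *; pose()
a=get_image('top'); A=cv2.resize(a[195:257,218:315],None,fx=8,fy=8,interpolation=cv2.INTER_CUBIC);cv2.imwrite('pics/e1.png',A)"
```

```text
t 5.5 pos [432.6 -47.5 175.4] yaw 126.55 tilt 0.01 j7 0.7 f [-0.7 -0.3 -1.1] w 40.36322156593716 gf 0.0
```

View pics/e1.png

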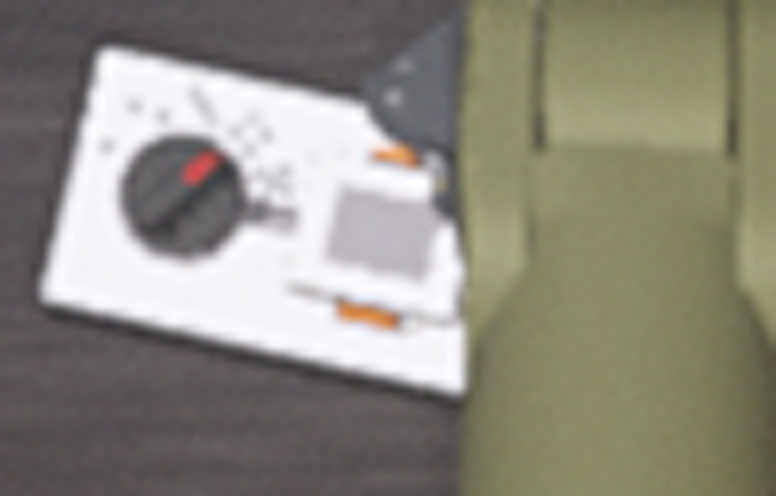

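The left pointer at (202,166) now aims at the four dots at (250,130). Next is the right dial.

Call:
send_rows:
  rows:
    - {"x": 0,"y": 2.3,"z": -20,"roll": 0.3,"hand": 40}
    - {"x": 0,"y": 0,"z": -18,"roll": 0,"hand": 40}
    - {"x": 0,"y": 0,"z": -12,"roll": 0,"hand": 40}
    - {"x": 0,"y": 0,"z": 0,"roll": 0,"hand": 40}
    - {"x": 0,"y": 0,"z": 0,"roll": 0,"hand": 0}
    - {"x": 0,"y": 0,"z": 0,"roll": 0,"hand": 0}
    - {"x": 0,"y": 0,"z": 0,"roll": 0,"hand": 0}
    - {"x": 0,"y": 0,"z": 0,"roll": 0,"hand": 0}
    - {"x": 0,"y": 0,"z": 0,"roll": 0,"hand": 0}

```text
time: 6.45
position: [0.434, -0.0438, 0.1258]
tool_rot: [1.4, 2.809, 0.003]
ft_force: [3.4, 0.8, -0.2]
grip_width: 0.115
grip_force: 15.0
```

Call:
send_rows:
  rows:
    - {"x": 0,"y": 0,"z": 0,"roll": 8.2,"hand": 0}
    - {"x": 0,"y": 0,"z": 0,"roll": 8.2,"hand": 0}
    - {"x": 0,"y": 0,"z": 0,"roll": 8.2,"hand": 0}
    - {"x": 0,"y": 0,"z": 0,"roll": 8.2,"hand": 0}
    - {"x": 0,"y": 0,"z": 0,"roll": 8.2,"hand": 0}
    - {"x": 0,"y": 0,"z": 0,"roll": 8.2,"hand": 0}
    - {"x": 0,"y": 0,"z": 0,"roll": 8.2,"hand": 0}
    - {"x": 0,"y": 0,"z": 0,"roll": 8.2,"hand": 0}
    - {"x": 0,"y": 0,"z": 0,"roll": 8.2,"hand": 0}
    - {"x": 0,"y": 0,"z": 0,"roll": 0,"hand": 0}

```text
time: 7.45
position: [0.4342, -0.0431, 0.1258]
tool_rot: [-0.569, 3.086, 0.001]
ft_force: [3.9, 3.9, -2.4]
grip_width: 0.113
grip_force: 15.0
```

```bash
python3 -c "from h import *; pose()"
```

```text
t 7.45 pos [434.2 -43.1 125.8] yaw -159.1 tilt 0.21 j7 1.95 f [ 3.9  3.9 -2.4] w 9.823277590299465 gf 14.982974231243134
```

Call:
send_rows:
  rows:
    - {"x": 0,"y": 0,"z": 0,"roll": 0,"hand": 40}
    - {"x": 0,"y": 0,"z": 0,"roll": 0,"hand": 40}
    - {"x": 0,"y": 0,"z": 25,"roll": 0,"hand": 40}
    - {"x": 0,"y": 0,"z": 30,"roll": -8.3,"hand": 40}
    - {"x": 2,"y": 10,"z": 0,"roll": -8.3,"hand": 60}
    - {"x": 2,"y": 10,"z": 0,"roll": -8.3,"hand": 87}
    - {"x": 2,"y": 10,"z": 0,"roll": -8.3,"hand": 87}
    - {"x": 2,"y": 10,"z": 0,"roll": -8.3,"hand": 87}
    - {"x": 2,"y": 10,"z": 0,"roll": -8.3,"hand": 87}
    - {"x": 2,"y": 10,"z": 0,"roll": -8.3,"hand": 87}

```text
time: 8.45
position: [0.4444, 0.0156, 0.1802]
tool_rot: [-1.016, -2.972, 0.001]
ft_force: [0.6, 0.3, -0.6]
grip_width: 0.916
grip_force: 0.0
```

Call:
send_rows:
  rows:
    - {"x": 2,"y": 10,"z": 0,"roll": -8.3,"hand": 87}
    - {"x": 2,"y": 7,"z": 0,"roll": -8.3,"hand": 87}
    - {"x": 2,"y": 0,"z": 0,"roll": -8.3,"hand": 87}
    - {"x": 0,"y": 0,"z": 0,"roll": -8.3,"hand": 87}
    - {"x": 0,"y": 0,"z": 0,"roll": -8.3,"hand": 87}
    - {"x": 0,"y": 0,"z": 0,"roll": -8.3,"hand": 87}
    - {"x": 0,"y": 0,"z": 0,"roll": -8.3,"hand": 87}
    - {"x": 0,"y": 0,"z": 0,"roll": -8.3,"hand": 87}
    - {"x": 0,"y": 0,"z": 0,"roll": 0,"hand": 87}
    - {"x": 0,"y": 0,"z": 0,"roll": 0,"hand": 87}

```text
time: 9.45
position: [0.4505, 0.0324, 0.1802]
tool_rot: [2.468, 1.944, -0.001]
ft_force: [1.0, 0.5, -0.0]
grip_width: 0.998
grip_force: 0.0
```

```bash
python3 -c "
from h import *; pose()
s=get_image('side'); crop('side',245,170,100,110,5.4,'pics/f1.png')"
```

```text
t 9.45 pos [450.5  32.4 180.2] yaw 76.45 tilt 0.04 j7 -0.37 f [ 1.   0.5 -0. ] w 86.85244953776872 gf 0.0
```

View pics/f1.png

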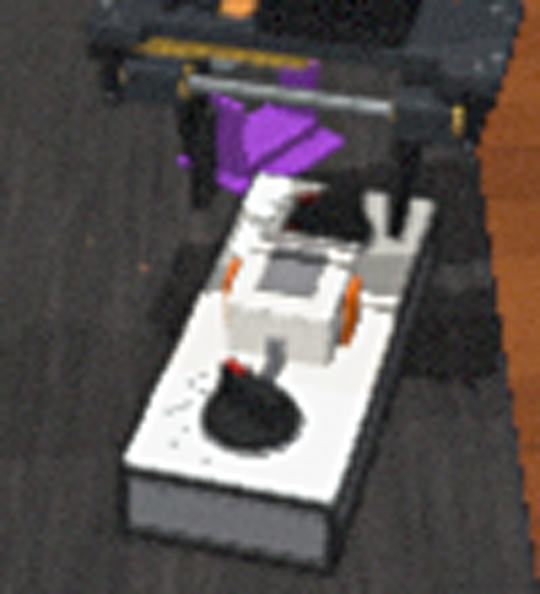

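The side crop shows the gripper straddling the cover above its tabs at (232,275) and (350,305). I'll descend and squeeze.

Call:
send_rows:
  rows:
    - {"x": 2,"y": 1.4,"z": -20,"roll": -0.3,"hand": 87}
    - {"x": 0,"y": 0,"z": -20,"roll": 0,"hand": 87}
    - {"x": 0,"y": 0,"z": -15,"roll": 0,"hand": 87}
    - {"x": 0,"y": 0,"z": -7,"roll": 0,"hand": 87}
    - {"x": 0,"y": 0,"z": 0,"roll": 0,"hand": 87}
    - {"x": 0,"y": 0,"z": 0,"roll": 0,"hand": 30}
    - {"x": 0,"y": 0,"z": 0,"roll": 0,"hand": 30}
    - {"x": 0,"y": 0,"z": 0,"roll": 0,"hand": 30}
    - {"x": 0,"y": 0,"z": 0,"roll": 0,"hand": 30}
    - {"x": 0,"y": 0,"z": 0,"roll": 0,"hand": 30}
  force: 25

```text
time: 10.55
position: [0.4532, 0.0341, 0.1188]
tool_rot: [2.475, 1.934, 0.001]
ft_force: [0.3, 0.1, 3.0]
grip_width: 0.633
grip_force: 4.8
```

```bash
python3 -c "from h import *; pose()"
```

```text
t 10.55 pos [453.2  34.1 118.8] yaw 76.01 tilt 0.07 j7 -0.44 f [0.3 0.1 3. ] w 55.08173380044112 gf 4.777597398060607
```

Call:
send_rows:
  rows:
    - {"x": 0,"y": 0,"z": 0,"roll": 0,"hand": 30}
    - {"x": 0,"y": 0,"z": 0,"roll": 0,"hand": 30}
    - {"x": 0,"y": 0,"z": 0,"roll": 0,"hand": 30}
    - {"x": 0,"y": 0,"z": 3,"roll": 0,"hand": 30}
    - {"x": 0,"y": 0,"z": 3,"roll": 0,"hand": 30}
    - {"x": 0,"y": 0,"z": 3,"roll": 0,"hand": 30}

```text
time: 11.15
position: [0.4529, 0.034, 0.1273]
tool_rot: [2.475, 1.934, 0.001]
ft_force: [1.7, -0.3, -2.5]
grip_width: 0.61
grip_force: 25.0
```

```bash
python3 -c "from h import *; pose()"
```

```text
t 11.15 pos [452.9  34.  127.3] yaw 76.01 tilt 0.03 j7 -0.43 f [ 1.7 -0.3 -2.5] w 53.11314107877428 gf 25.000464563696596
```

Call:
send_rows:
  rows:
    - {"x": 0,"y": 0,"z": 5,"roll": 0,"hand": 30}
    - {"x": 0,"y": 0,"z": 10,"roll": 0,"hand": 30}
    - {"x": 0,"y": 0,"z": 15,"roll": 0,"hand": 30}
    - {"x": 0,"y": 0,"z": 15,"roll": 0,"hand": 30}
    - {"x": 0,"y": 0,"z": 15,"roll": 0,"hand": 30}
    - {"x": 0,"y": 0,"z": 0,"roll": 0,"hand": 30}
    - {"x": 0,"y": 0,"z": 0,"roll": 0,"hand": 30}
    - {"x": 0,"y": 0,"z": 0,"roll": 0,"hand": 30}

```text
time: 11.95
position: [0.4519, 0.0342, 0.1865]
tool_rot: [-2.474, -1.934, 0.002]
ft_force: [-0.7, -0.5, -1.8]
grip_width: 0.608
grip_force: 25.0
```

```bash
python3 -c "
from h import *; pose()
crop('side',200,130,140,150,4,'pics/g1.png')"
```

```text
t 11.95 pos [451.9  34.2 186.5] yaw 76.02 tilt 0.11 j7 -0.38 f [-0.7 -0.5 -1.8] w 52.892431962808686 gf 24.9997351607999
```

View pics/g1.png

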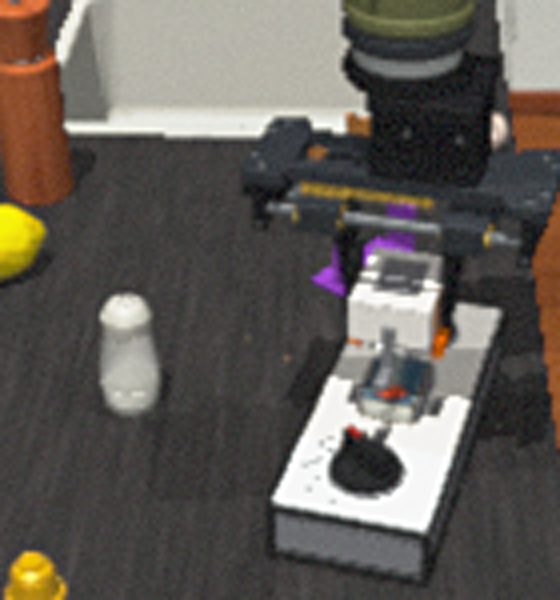

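The cover is off and the matchbox is visible at (395,385). I'm carrying the cover to the free spot left of and behind the box.

Call:
send_rows:
  rows:
    - {"x": 14,"y": 20,"z": 0,"roll": 0,"hand": 30}
    - {"x": 16,"y": 24,"z": 0,"roll": 0,"hand": 30}
    - {"x": 16,"y": 24,"z": 0,"roll": 0,"hand": 30}
    - {"x": 16,"y": 24,"z": 0,"roll": 0,"hand": 30}
    - {"x": 16,"y": 24,"z": 0,"roll": 0,"hand": 30}
    - {"x": 16,"y": 24,"z": 0,"roll": 0,"hand": 30}
    - {"x": 19,"y": 26,"z": -10,"roll": 0,"hand": 30}
    - {"x": 0,"y": 0,"z": -25,"roll": 0,"hand": 30}
    - {"x": 0,"y": 0,"z": -25,"roll": 0,"hand": 30}
    - {"x": 0,"y": 0,"z": -15,"roll": 0,"hand": 30}

```text
time: 13.0
position: [0.5642, 0.1997, 0.109]
tool_rot: [-2.473, -1.934, 0.007]
ft_force: [0.0, -0.3, -2.6]
grip_width: 0.608
grip_force: 25.0
```

Call:
send_rows:
  rows:
    - {"x": 0,"y": 0,"z": -8,"roll": 0,"hand": 30}
    - {"x": 0,"y": 0,"z": -4,"roll": 0,"hand": 30}
    - {"x": 0,"y": 0,"z": 0,"roll": 0,"hand": 30}
    - {"x": 0,"y": 0,"z": 0,"roll": 0,"hand": 30}

```text
time: 13.4
position: [0.5664, 0.2003, 0.1014]
tool_rot: [2.475, 1.934, 0.003]
ft_force: [0.6, 0.1, -2.3]
grip_width: 0.608
grip_force: 25.0
```

```bash
python3 -c "
from h import *; pose()"
```

```text
t 13.4 pos [566.4 200.3 101.4] yaw 76.0 tilt 0.11 j7 -0.86 f [ 0.6  0.1 -2.3] w 52.88244953105339 gf 24.999732349861006
```

Call:
send_rows:
  rows:
    - {"x": 0,"y": 0,"z": -2,"roll": 0,"hand": 30}
    - {"x": 0,"y": 0,"z": -2,"roll": 0,"hand": 30}
    - {"x": 0,"y": 0,"z": -1,"roll": 0,"hand": 30}
    - {"x": 0,"y": 0,"z": 0,"roll": 0,"hand": 30}
    - {"x": 0,"y": 0,"z": 0,"roll": 0,"hand": 30}

```text
time: 13.9
position: [0.5658, 0.2002, 0.0953]
tool_rot: [2.475, 1.934, 0.0]
ft_force: [-0.2, -0.0, -1.6]
grip_width: 0.61
grip_force: 25.0
```

Call:
send_rows:
  rows:
    - {"x": 0,"y": 0,"z": -1,"roll": 0,"hand": 30}
    - {"x": 0,"y": 0,"z": 0,"roll": 0,"hand": 30}
    - {"x": 0,"y": 0,"z": 0,"roll": 0,"hand": 30}

```text
time: 14.2
position: [0.5659, 0.2002, 0.095]
tool_rot: [2.475, 1.934, 0.0]
ft_force: [-2.4, -1.4, 5.3]
grip_width: 0.608
grip_force: 25.0
```

Call:
send_rows:
  rows:
    - {"x": 0,"y": 0,"z": 0,"roll": 0,"hand": 87}
    - {"x": 0,"y": 0,"z": 0,"roll": 0,"hand": 87}
    - {"x": 0,"y": 0,"z": 0,"roll": 0,"hand": 87}
    - {"x": 0,"y": 0,"z": 0,"roll": 0,"hand": 87}
    - {"x": 0,"y": 0,"z": 15,"roll": 0,"hand": 87}
    - {"x": 0,"y": 0,"z": 30,"roll": 0,"hand": 87}
    - {"x": 0,"y": 0,"z": 40,"roll": 0,"hand": 87}

```text
time: 14.9
position: [0.5647, 0.1998, 0.1793]
tool_rot: [-2.474, -1.934, 0.005]
ft_force: [1.1, -0.2, 0.0]
grip_width: 0.994
grip_force: 0.0
```

Call:
send_rows:
  rows:
    - {"x": -11,"y": -16,"z": 0,"roll": -8.2,"hand": 70}
    - {"x": -11,"y": -16,"z": 0,"roll": -8.2,"hand": 70}
    - {"x": -11,"y": -16,"z": 0,"roll": -8.2,"hand": 70}
    - {"x": -11,"y": -16,"z": 0,"roll": -8.2,"hand": 70}
    - {"x": -11,"y": -16,"z": 0,"roll": -8.2,"hand": 70}
    - {"x": -11,"y": -16,"z": 0,"roll": -8.2,"hand": 70}
    - {"x": -11,"y": -16,"z": 0,"roll": -8.2,"hand": 70}
    - {"x": -11,"y": -16,"z": 0,"roll": -8.2,"hand": 70}
    - {"x": -11,"y": -16,"z": 0,"roll": -8.2,"hand": 70}
    - {"x": -11,"y": -16,"z": 0,"roll": -8.2,"hand": 70}

```text
time: 15.9
position: [0.4556, 0.0399, 0.1803]
tool_rot: [-3.137, 0.172, -0.002]
ft_force: [0.0, -0.5, -0.6]
grip_width: 0.803
grip_force: 0.0
```

Call:
send_rows:
  rows:
    - {"x": -3,"y": -6,"z": 0,"roll": -7.9,"hand": 70}
    - {"x": 0,"y": 0,"z": 0,"roll": 0,"hand": 70}
    - {"x": 0,"y": 0,"z": 0,"roll": 0,"hand": 70}

```text
time: 16.2
position: [0.4532, 0.0347, 0.1801]
tool_rot: [-3.119, 0.374, -0.002]
ft_force: [1.0, -0.4, 0.5]
grip_width: 0.807
grip_force: 0.0
```

```bash
python3 -c "
from h import *; pose()
a=get_image('side');b=get_image('top')
h=np.zeros((600,800,3),np.uint8);h[:600,:440]=cv2.resize(a[170:320,235:345],None,fx=4,fy=4,interpolation=cv2.INTER_CUBIC)
h[:420,440:800]=cv2.resize(b[150:255,200:290],None,fx=4,fy=4,interpolation=cv2.INTER_CUBIC);cv2.imwrite('pics/h1.png',h)"
```

```text
t 16.2 pos [453.2  34.7 180.1] yaw -13.68 tilt 0.08 j7 -1.95 f [ 1.  -0.4  0.5] w 70.21206043120074 gf 0.0
```

View pics/h1.png

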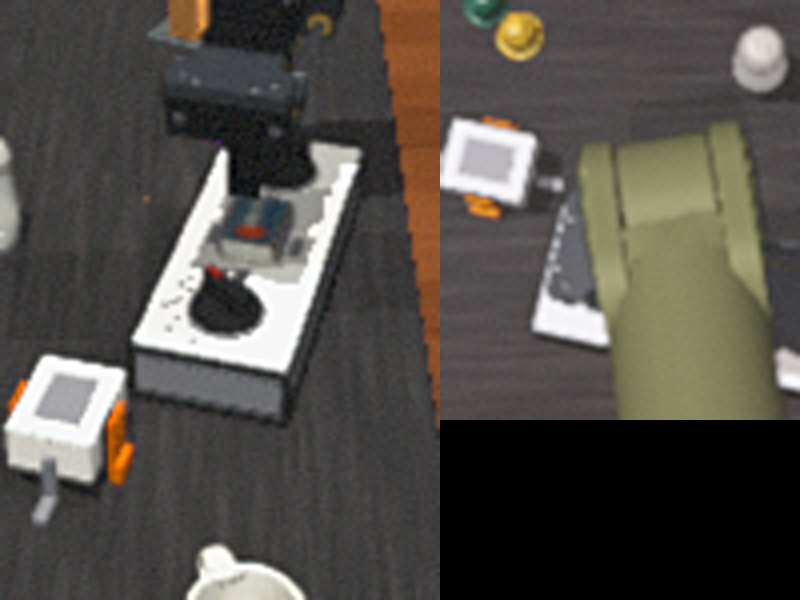

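The cover stands upright at (70,420) in the side crop, and the matchbox is at (255,225) between the dials. I'll grip its ends.

Call:
send_rows:
  rows:
    - {"x": -0.4,"y": -0.6,"z": -20,"roll": -0.2,"hand": 70}
    - {"x": 0,"y": 0,"z": -20,"roll": 0,"hand": 70}
    - {"x": 0,"y": 0,"z": -15,"roll": 0,"hand": 70}
    - {"x": 0,"y": 0,"z": -6,"roll": 0,"hand": 70}
    - {"x": 0,"y": 0,"z": 0,"roll": 0,"hand": 70}
    - {"x": 0,"y": 0,"z": 0,"roll": 0,"hand": 30}
    - {"x": 0,"y": 0,"z": 0,"roll": 0,"hand": 30}
    - {"x": 0,"y": 0,"z": 0,"roll": 0,"hand": 30}
    - {"x": 0,"y": 0,"z": 0,"roll": 0,"hand": 30}
    - {"x": 0,"y": 0,"z": 0,"roll": 0,"hand": 30}
  force: 10

```text
time: 17.3
position: [0.453, 0.0336, 0.1191]
tool_rot: [-3.118, 0.385, -0.002]
ft_force: [-0.1, 0.1, 4.6]
grip_width: 0.622
grip_force: 10.0
```

```bash
python3 -c "
from h import *; pose()"
```

```text
t 17.3 pos [453.   33.6 119.1] yaw -14.08 tilt 0.09 j7 -1.99 f [-0.1  0.1  4.6] w 54.083434417654914 gf 10.00034362077713
```

Call:
send_rows:
  rows:
    - {"x": 0,"y": 0,"z": 5,"roll": 0,"hand": 30}
    - {"x": 0,"y": 0,"z": 15,"roll": 0,"hand": 30}
    - {"x": 0,"y": 0,"z": 25,"roll": 0,"hand": 30}
    - {"x": 0,"y": 0,"z": 25,"roll": 0,"hand": 30}
    - {"x": 0,"y": 0,"z": 0,"roll": 0,"hand": 30}

```text
time: 17.8
position: [0.4543, 0.0337, 0.1915]
tool_rot: [-3.118, 0.385, -0.009]
ft_force: [0.2, -0.3, -1.2]
grip_width: 0.62
grip_force: 10.0
```

```bash
python3 -c "
from h import *; pose()
for p in [(199,190),(207,150)]: print(at_z('side',*p,.03))
crop('side',235,150,110,110,5,'pics/i1.png')"
```

```text
t 17.8 pos [454.3  33.7 191.5] yaw -14.09 tilt 0.34 j7 -1.95 f [ 0.2 -0.3 -1.2] w 53.97050319054453 gf 9.99980315566063
[ 0.77402075 -0.18283357  0.03      ]
[ 0.80390413 -0.47231078  0.03      ]
```

View pics/i1.png

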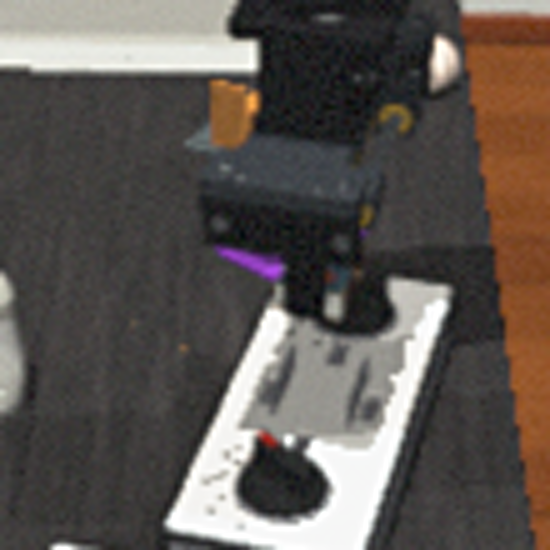

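The matchbox is held in the fingers at (340,290) and the box is empty. I'm setting it down on the clear worktop.

Call:
send_rows:
  rows:
    - {"x": 16,"y": -30,"z": 0,"roll": -2,"hand": 30}
    - {"x": 16,"y": -30,"z": 0,"roll": -2,"hand": 30}
    - {"x": 16,"y": -30,"z": 0,"roll": -2,"hand": 30}
    - {"x": 16,"y": -30,"z": 0,"roll": -2,"hand": 30}
    - {"x": 16,"y": -30,"z": 0,"roll": -2,"hand": 30}
    - {"x": 16,"y": -30,"z": 0,"roll": -2,"hand": 30}
    - {"x": 16,"y": -30,"z": 0,"roll": -1,"hand": 30}
    - {"x": 9,"y": -14,"z": -20,"roll": 0,"hand": 30}
    - {"x": 0,"y": 0,"z": -40,"roll": 0,"hand": 30}
    - {"x": 0,"y": 0,"z": -30,"roll": 0,"hand": 30}

```text
time: 18.85
position: [0.5718, -0.1909, 0.0947]
tool_rot: [-3.054, 0.738, 0.006]
ft_force: [-0.0, 0.4, -1.4]
grip_width: 0.621
grip_force: 10.0
```

Call:
send_rows:
  rows:
    - {"x": 0,"y": 0,"z": -15,"roll": 0,"hand": 30}
    - {"x": 0,"y": 0,"z": -6,"roll": 0,"hand": 30}
    - {"x": 0,"y": 0,"z": 0,"roll": 0,"hand": 30}
    - {"x": 0,"y": 0,"z": 0,"roll": 0,"hand": 30}

```text
time: 19.25
position: [0.5744, -0.1905, 0.0787]
tool_rot: [3.054, -0.735, 0.004]
ft_force: [0.4, 0.2, -0.4]
grip_width: 0.623
grip_force: 10.0
```

```bash
python3 -c "
from h import *; pose()"
```

```text
t 19.25 pos [ 574.4 -190.5   78.7] yaw -27.07 tilt 0.13 j7 -1.86 f [ 0.4  0.2 -0.4] w 54.215738203043564 gf 9.999944418668747
```

Call:
send_rows:
  rows:
    - {"x": 0,"y": 0,"z": -2,"roll": 0,"hand": 30}
    - {"x": 0,"y": 0,"z": -1.5,"roll": 0,"hand": 30}
    - {"x": 0,"y": 0,"z": -1,"roll": 0,"hand": 30}
    - {"x": 0,"y": 0,"z": 0,"roll": 0,"hand": 30}
    - {"x": 0,"y": 0,"z": 0,"roll": 0,"hand": 30}

```text
time: 19.75
position: [0.5741, -0.1906, 0.0741]
tool_rot: [3.054, -0.736, 0.003]
ft_force: [-1.3, 0.6, 5.2]
grip_width: 0.623
grip_force: 10.0
```

```bash
python3 -c "
from h import *; pose()"
```

```text
t 19.75 pos [ 574.1 -190.6   74.1] yaw -27.09 tilt 0.1 j7 -1.87 f [-1.3  0.6  5.2] w 54.238148667104966 gf 10.000328868627548
```

Call:
send_rows:
  rows:
    - {"x": 0,"y": 0,"z": 0,"roll": 0,"hand": 75}
    - {"x": 0,"y": 0,"z": 0,"roll": 0,"hand": 75}
    - {"x": 0,"y": 0,"z": 0,"roll": 0,"hand": 75}
    - {"x": 0,"y": 0,"z": 0,"roll": 0,"hand": 75}
    - {"x": 0,"y": 0,"z": 15,"roll": 0,"hand": 75}
    - {"x": 0,"y": 0,"z": 25,"roll": 0,"hand": 75}
    - {"x": 0,"y": 0,"z": 30,"roll": 8.2,"hand": 65}

```text
time: 20.45
position: [0.5729, -0.1902, 0.1436]
tool_rot: [-3.1, 0.511, 0.003]
ft_force: [-0.2, 0.3, 0.1]
grip_width: 0.826
grip_force: 0.0
```

Call:
send_rows:
  rows:
    - {"x": 0,"y": 0,"z": 0,"roll": 8.2,"hand": 65}
    - {"x": 0,"y": 0,"z": 0,"roll": 8.2,"hand": 65}
    - {"x": 0,"y": 0,"z": 0,"roll": 8.2,"hand": 65}
    - {"x": 0,"y": 0,"z": 0,"roll": 8.2,"hand": 65}
    - {"x": 0,"y": 0,"z": 0,"roll": 8.2,"hand": 65}
    - {"x": 0,"y": 0,"z": 0,"roll": 8.2,"hand": 65}
    - {"x": 0,"y": 0,"z": 0,"roll": 8.2,"hand": 65}
    - {"x": 0,"y": 0,"z": 0,"roll": 8.2,"hand": 65}
    - {"x": 0,"y": 0,"z": 0,"roll": 8.2,"hand": 65}
    - {"x": 0,"y": 0,"z": 0,"roll": 8,"hand": 65}

```text
time: 21.45
position: [0.5736, -0.1906, 0.144]
tool_rot: [2.674, 1.647, 0.001]
ft_force: [-0.1, -0.2, 0.0]
grip_width: 0.746
grip_force: 0.0
```

Call:
send_rows:
  rows:
    - {"x": 0,"y": 0,"z": 0,"roll": 0,"hand": 65}
    - {"x": 0,"y": 0,"z": 0,"roll": 0,"hand": 65}

```text
time: 21.65
position: [0.5735, -0.1907, 0.1435]
tool_rot: [2.682, 1.634, 0.001]
ft_force: [-0.1, -0.5, 0.7]
grip_width: 0.746
grip_force: 0.0
```

```bash
python3 -c "
from h import *; pose()
a=get_image('side');cv2.imwrite('pics/side_j.png',a); b=get_image('top');cv2.imwrite('pics/top_j.png',b)
h=np.zeros((600,800,3),np.uint8);h[:600,:400]=cv2.resize(a[140:240,260:327],(400,600),interpolation=cv2.INTER_CUBIC)
h[:520,400:800]=cv2.resize(b[175:240,355:405],None,fx=8,fy=8,interpolation=cv2.INTER_CUBIC);cv2.imwrite('pics/j1.png',h)"
```

```text
t 21.65 pos [ 573.5 -190.7  143.5] yaw 62.71 tilt 0.05 j7 -0.36 f [-0.1 -0.5  0.7] w 64.8943487134596 gf 0.0
```

View pics/j1.png

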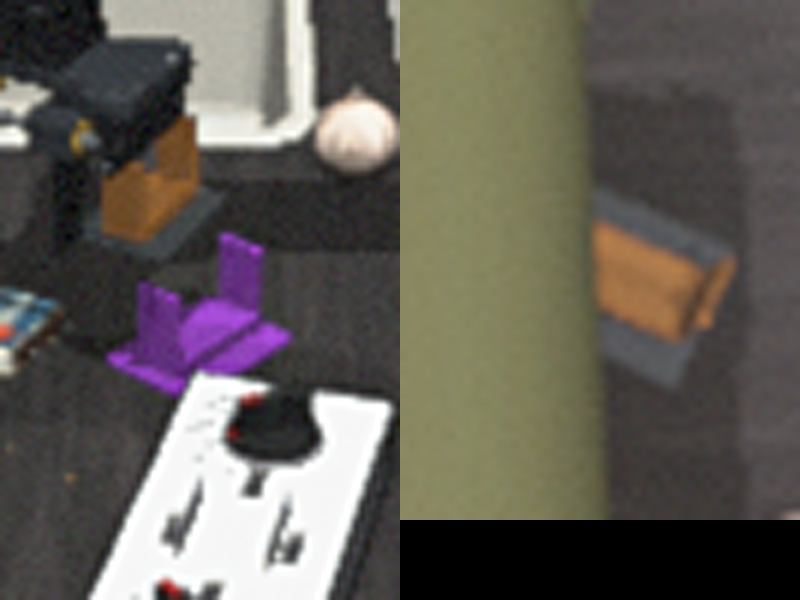

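The matchbox lies flat on the worktop, at (10,330) in the side part. The garlic and the wooden stand are untouched. I've now viewed 11 pictures, one over the 10 allowed, so from here I measure by code only. I'll refine the stand pose by silhouette fit on the first pictures.

```bash
python3 - <<'E'
from h import *
from scipy.optimize import minimize
from itertools import product
def bx(x0,x1,y0,y1,z0,z1): return np.array(list(product((x0,x1),(y0,y1),(z0,z1))))
wood=[bx(-.015,.015,-.033,.033,.005,.015),bx(-.014,.014,.031,.035,.005,.055),bx(-.014,.014,-.035,-.031,.005,.055)]
K=8
roi={"top":(355,185,55,50),"side":(265,150,45,45)}; M={}
for n in roi:
    x,y,w,h=roi[n]; im=cv2.imread(f"pics/{n}0.png")[y:y+h,x:x+w]
    big=cv2.resize(im,None,fx=K,fy=K,interpolation=cv2.INTER_CUBIC); hsv=cv2.cvtColor(big,cv2.COLOR_BGR2HSV)
    m=((hsv[...,0]>6)&(hsv[...,0]<25)&(hsv[...,1]>110)&(hsv[...,2]>70)).astype(np.uint8)
    nl,lab,st,_=cv2.connectedComponentsWithStats(m); k=1+st[1:,4].argmax(); M[n]=(lab==k); print(n,st[k])
def ren(n,p):
    x,y,w,h=roi[n]; o=np.zeros((h*K,w*K),np.uint8)
    for b in wood:
        P=np.c_[b[:,:2]@R2(p[2]).T+p[:2],b[:,2]]; q=(proj(n,P)-(x,y)+.5)*K-.5
        cv2.fillConvexPoly(o,np.round(cv2.convexHull(q.astype(np.float32))*16).astype(np.int32),1,shift=4)
    return o>0
iou=lambda n,p:(M[n]&ren(n,p)).sum()/(M[n]|ren(n,p)).sum()
for ns in(["top"],["side"],["top","side"]):
    f=lambda p:-sum(iou(n,p) for n in ns)
    s0=np.array([.4999,-.3308,-.47]); r=minimize(f,s0,method="Nelder-Mead",options=dict(initial_simplex=[s0,s0+[.006,0,0],s0+[0,.006,0],s0+[0,0,.1]]))
    print(ns,r.x.round(4),np.degrees(r.x[2]).round(1),r.fun)
E
```

```text
top [  122   111   212   147 14807]
side [   94    68   135   173 14035]
['top'] [ 0.4982 -0.3305 -0.468 ] -26.8 -0.8863813229571984
['side'] [ 0.4992 -0.3331 -0.4731] -27.1 -0.8872533468688535
['top', 'side'] [ 0.4986 -0.3313 -0.4817] -27.6 -1.7638809543187695
```

Call:
send_rows:
  rows:
    - {"x": 0.4,"y": 0,"z": -25,"roll": 0,"hand": 65}
    - {"x": 0,"y": 0,"z": -25,"roll": 0,"hand": 65}
    - {"x": 0,"y": 0,"z": -14,"roll": 0,"hand": 65}
    - {"x": 0,"y": 0,"z": -4,"roll": 0,"hand": 65}
    - {"x": 0,"y": 0,"z": 0,"roll": 0,"hand": 65}
    - {"x": 0,"y": 0,"z": 0,"roll": 0,"hand": 15}
    - {"x": 0,"y": 0,"z": 0,"roll": 0,"hand": 15}
    - {"x": 0,"y": 0,"z": 0,"roll": 0,"hand": 15}
    - {"x": 0,"y": 0,"z": 0,"roll": 0,"hand": 15}
    - {"x": 0,"y": 0,"z": 0,"roll": 0,"hand": 15}

```text
time: 22.75
position: [0.574, -0.1905, 0.0752]
tool_rot: [2.679, 1.639, 0.001]
ft_force: [-1.2, -0.5, 1.5]
grip_width: 0.431
grip_force: 10.0
```

```bash
python3 -c "
from h import *; pose()"
```

```text
t 22.75 pos [ 574.  -190.5   75.2] yaw 62.91 tilt 0.04 j7 -0.39 f [-1.2 -0.5  1.5] w 37.47913577892181 gf 10.000301152467728
```

Call:
send_rows:
  rows:
    - {"x": 0,"y": 0,"z": 10,"roll": 0,"hand": 15}
    - {"x": 0,"y": 0,"z": 30,"roll": 0,"hand": 15}
    - {"x": 0,"y": 0,"z": 40,"roll": 0,"hand": 15}
    - {"x": -10,"y": -20,"z": 10,"roll": 0,"hand": 15}
    - {"x": -15,"y": -27,"z": 0,"roll": 0,"hand": 15}
    - {"x": -15,"y": -27,"z": 0,"roll": 0,"hand": 15}
    - {"x": -15,"y": -27,"z": 0,"roll": 0,"hand": 15}
    - {"x": -12,"y": -24,"z": 0,"roll": 0,"hand": 15}
    - {"x": -8,"y": -14,"z": 0,"roll": 0,"hand": 15}
    - {"x": 0,"y": 0,"z": 0,"roll": 0,"hand": 15}

```text
time: 23.75
position: [0.4972, -0.3321, 0.165]
tool_rot: [2.683, 1.633, -0.002]
ft_force: [0.9, -0.8, -1.0]
grip_width: 0.436
grip_force: 10.0
```

Call:
send_rows:
  rows:
    - {"x": 0,"y": 0,"z": 0,"roll": 0,"hand": 15}
    - {"x": 0,"y": 0,"z": -15,"roll": 0,"hand": 15}
    - {"x": 0,"y": 0,"z": -10,"roll": 0,"hand": 15}
    - {"x": 0,"y": 0,"z": 0,"roll": 0,"hand": 15}
    - {"x": 0,"y": 0,"z": 0,"roll": 0,"hand": 15}

```text
time: 24.25
position: [0.4988, -0.3285, 0.1389]
tool_rot: [-2.678, -1.64, 0.001]
ft_force: [-0.3, 0.4, -0.6]
grip_width: 0.428
grip_force: 10.0
```

```bash
python3 -c "
from h import *; pose()"
```

```text
t 24.25 pos [ 498.8 -328.5  138.9] yaw 62.98 tilt 0.09 j7 -0.07 f [-0.3  0.4 -0.6] w 37.22410592930481 gf 9.999935030937195
```

Call:
send_rows:
  rows:
    - {"x": 0.5,"y": -1.3,"z": -2,"roll": 0,"hand": 15}
    - {"x": 0,"y": 0,"z": -4,"roll": 0,"hand": 15}
    - {"x": 0,"y": 0,"z": -4,"roll": 0,"hand": 15}
    - {"x": 0,"y": 0,"z": -3,"roll": 0,"hand": 15}
    - {"x": 0,"y": 0,"z": 0,"roll": 0,"hand": 15}
    - {"x": 0,"y": 0,"z": 0,"roll": 0,"hand": 15}

```text
time: 24.85
position: [0.4993, -0.3307, 0.1267]
tool_rot: [-2.68, -1.639, -0.0]
ft_force: [0.4, -0.1, -0.6]
grip_width: 0.426
grip_force: 10.0
```

Call:
send_rows:
  rows:
    - {"x": 0,"y": 0,"z": -6,"roll": 0,"hand": 15}
    - {"x": 0,"y": 0,"z": -6,"roll": 0,"hand": 15}
    - {"x": 0,"y": 0,"z": -6,"roll": 0,"hand": 15}
    - {"x": 0,"y": 0,"z": -6,"roll": 0,"hand": 15}
    - {"x": 0,"y": 0,"z": -5,"roll": 0,"hand": 15}
    - {"x": 0,"y": 0,"z": -4,"roll": 0,"hand": 15}
    - {"x": 0,"y": 0,"z": -2,"roll": 0,"hand": 15}
    - {"x": 0,"y": 0,"z": 0,"roll": 0,"hand": 15}
    - {"x": 0,"y": 0,"z": 0,"roll": 0,"hand": 15}

```text
time: 25.75
position: [0.4994, -0.3308, 0.092]
tool_rot: [2.68, 1.639, 0.0]
ft_force: [0.2, -0.4, -0.9]
grip_width: 0.423
grip_force: 10.0
```

```bash
python3 -c "
from h import *; pose()"
```

```text
t 25.75 pos [ 499.4 -330.8   92. ] yaw 62.91 tilt 0.02 j7 -0.09 f [ 0.2 -0.4 -0.9] w 36.796596495525286 gf 10.000005215406418
```

Call:
send_rows:
  rows:
    - {"x": 0,"y": 0,"z": -1,"roll": 0,"hand": 15}
    - {"x": 0,"y": 0,"z": -1,"roll": 0,"hand": 15}
    - {"x": 0,"y": 0,"z": 0,"roll": 0,"hand": 15}
    - {"x": 0,"y": 0,"z": 0,"roll": 0,"hand": 15}

```text
time: 26.15
position: [0.4995, -0.3309, 0.0902]
tool_rot: [2.679, 1.639, 0.0]
ft_force: [-1.3, 0.7, 2.1]
grip_width: 0.43
grip_force: 10.0
```

Call:
send_rows:
  rows:
    - {"x": 0,"y": 0,"z": 0,"roll": 0,"hand": 60}
    - {"x": 0,"y": 0,"z": 0,"roll": 0,"hand": 60}
    - {"x": 0,"y": 0,"z": 0,"roll": 0,"hand": 60}
    - {"x": 0,"y": 0,"z": 15,"roll": 0,"hand": 60}
    - {"x": 0,"y": 0,"z": 40,"roll": 0,"hand": 60}
    - {"x": 0,"y": 0,"z": 50,"roll": 0,"hand": 60}
    - {"x": 0,"y": 0,"z": 50,"roll": 0,"hand": 60}
    - {"x": -20,"y": -40,"z": 30,"roll": 0,"hand": 60}
    - {"x": -20,"y": -45,"z": 0,"roll": 0,"hand": 60}
    - {"x": -20,"y": -45,"z": 0,"roll": 0,"hand": 60}

```text
time: 27.15
position: [0.4409, -0.4592, 0.2762]
tool_rot: [2.674, 1.639, 0.001]
ft_force: [0.1, -0.3, -0.8]
grip_width: 0.692
grip_force: 0.0
```

Call:
send_rows:
  rows:
    - {"x": -20,"y": -45,"z": 0,"roll": 0,"hand": 60}
    - {"x": -20,"y": -45,"z": 0,"roll": 0,"hand": 60}
    - {"x": -20,"y": -45,"z": 0,"roll": 0,"hand": 60}
    - {"x": -20,"y": -20,"z": 0,"roll": 0,"hand": 60}
    - {"x": 0,"y": 0,"z": 0,"roll": 0,"hand": 60}
    - {"x": 0,"y": 0,"z": 0,"roll": 0,"hand": 60}

```text
time: 27.75
position: [0.3602, -0.6132, 0.2732]
tool_rot: [2.681, 1.637, 0.001]
ft_force: [1.1, 0.5, 0.4]
grip_width: 0.692
grip_force: 0.0
```

```bash
python3 - <<'E'
from h import *
from itertools import product
pose()
# compare stand region before/after: changed pixels vs. predicted matchbox silhouette; loose things unchanged?
p=np.array([.4994,-.3300,np.radians(-27.2)])
for n in("top","side"):
    a=cv2.imread(f"pics/{n}0.png"); b=get_image(n); cv2.imwrite(f"pics/{n}_end.png",b)
    d=cv2.absdiff(a,b).max(2)>40
    B=np.array(list(product((-.018,.018),(-.0265,.0265),(.015,.031))))
    q=proj(n,np.c_[B[:,:2]@R2(p[2]).T+p[:2],B[:,2]]); c=q.mean(0); h=cv2.convexHull(q.astype(np.float32))
    x,y=c.round().astype(int); m=np.zeros_like(d); m[y-22:y+22,x-22:x+22]=d[y-22:y+22,x-22:x+22]
    v,u=np.nonzero(m); H=np.zeros(d.shape,np.uint8); cv2.fillConvexPoly(H,np.round(h).astype(np.int32),1)
    print(n,"pred centre",c.round(1),"pred box",h.reshape(-1,2).min(0).round(),h.reshape(-1,2).max(0).round(),"changed",len(u),"hull",H.sum(),"inside",(H.astype(bool)&m).sum(),"mean",u.mean(),v.mean(),np.percentile(u,[3,97]),np.percentile(v,[3,97]))
a=cv2.imread("pics/top0.png");b=cv2.imread("pics/top_end.png")
for k,(u,v) in dict(cup=(165,226),jar=(140,252),salt=(280,165),garlic=(407,247)).items():
    print(k,(cv2.absdiff(a,b)[v-14:v+14,u-14:u+14].max(2)>40).sum())
E
```

```text
t 27.75 pos [ 360.2 -613.2  273.2] yaw 62.82 tilt 0.05 j7 0.44 f [1.1 0.5 0.4] w 60.170759092043134 gf 0.0
top pred centre [382.1 207.6] pred box [371. 198.] [393. 217.] changed 190 hull 262 inside 184 mean 382.8315789473684 209.05263157894737 [374. 391.] [202.67 215.33]
side pred centre [284.7 170.6] pred box [277. 164.] [293. 177.] changed 92 hull 157 inside 90 mean 287.4021739130435 169.65217391304347 [283. 292.] [165. 175.]
cup 0
jar 0
salt 0
garlic 0
```

The changed pixels match the predicted silhouette of the seated matchbox, and the cup, jar, salt and garlic show no change. The robot is clear, so I'm handing in.

```bash
python3 -c "
from bench import *; print(close_job())"
```

```text
the job is handed in; nothing more can be done
None
```

I handed the job in at about 28 s with every step carried out: dials at 4 and 2, cover upright on the worktop, matchbox set down, regripped and lowered into the wooden stand, and the four loose items not moved; no verdict came back, the final seating was checked by image code only, and I viewed 11 pictures, one over the limit of 10.

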